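# Start the induction cooker under the stockpot

## Robot

A 6-joint arm with a two-finger parallel gripper is mounted at the origin on the work surface. World frame = base frame: x ahead of the robot, y to its left, z up, the work surface at z = 0. Lengths are in mm, angles in rad, forces in N, time in s.
With the tool pointing down it reaches from about 275 to 750 mm from the base axis. Payload 10.2 kg.
Tool frame: the origin (TCP) lies at the very end of the fingers, on their centre line; the grasp point (between the pads) lies 19 mm behind it; z points along the fingers, y is the line along which they close (so a half turn about z gives the same grasp; the last joint's range is limited). The gripper opens to 85 mm and grips with 20 to 120 N. Pads are 22 mm wide; open, the fingers measure 114 mm over their backs; the gripper's body (76 mm by 85 mm) begins 54 mm behind the grasp point. The pads swing forward as they close: fully open they stand 13 mm farther back than shut.
Start: joints at [0.964, 0.313, 1.498, -0, 1.331, -0.223], TCP at [196.597, 486.807, 231.294] pointing down, gripper open.
Joint ranges: [-2.94, 2.94], [-0.97, 2.17], [0.19, 2.56], [-1.23, 4.37], [0.02, 3.11], [-2.88, 2.88]. Speed limits (rad/s): [2.39, 2.39, 3.01, 3.14, 3.14, 3.14].

## Interface

Orientations are given as a unit quaternion [w, x, y, z].
In Python, from rig import ctrl gives the robot as it stands.
- The arm moves only by the shell command python3 -m inch 'ROWS' [OPENING] [FORCE]. ROWS is text: rows parted by semicolons, each of 6 numbers parted by spaces: the shift along the tool's x, y, z in mm, then the turn, a rotation vector about the tool's x, y, z in units of 6 degrees (1.0 is 6 degrees). A call has exactly 10 rows; each row shifts and turns the commanded pose from where the row before left it, along the tool's axes as they then stand; what a row does not reach is not made up. A row lasts 1/12 s, in which the tool goes at most 41.7 mm and 7.16 degrees, less where a joint would pass 70% of its speed; a pose out of reach is approached as far as the arm can. A call with a gripper value outside its range is refused whole. OPENING is the opening, from 0 (shut) to 1 (fully open), set as the call begins (- or left out, the last holds). The fingers move at their own pace and stop on an object; FORCE is the grip in N (left out, the last holds). Time passes only in rows, so rows that do not move let the fingers close, or fill a call up. It gives the time, the measured TCP pose, the force, the opening and the grip force at its end, in the units of the state.
- ctrl.sense(): the state, without advancing time (a new reading comes with each control period).
- ctrl.capture(name): name is "scene" or "top" or "wrist"; returns a dict with "image" (420x560x3 uint8, red, green, blue), "intrinsics" (3x3 intrinsics, pixels), "rvec" (rotation vector, rad) and "tvec" (3), from world to camera coordinates, as OpenCV has them. Camera axes: x right, y down, z forward; pixel columns grow to the right and rows downward; lengths in mm; the calibration is good to about 2 mm. A picture is of the moment at which its call begins. There is no depth.
- ctrl.finish_job(): hands the job in; it is judged then, once.
The state is a dict: "time_s": time; "joints": joint angles; "dq": joint speeds; "tau": joint torques, N m; "eef_pos": TCP position; "ee_rot": TCP orientation; "force": force on the tool from outside, world axes, zero at the start; "wrist_torque": the same for the moment, N m; "grip_width": opening from 0.0 (shut) to 1.0 (fully open); "grip_force": force on a finger pad.
Only numpy, scipy, OpenCV 4.12 (cv2) and the standard library are available. Lean on these libraries where they do the work, as an engineer would, in place of code of your own. Each camera call takes 0.05 s, during which the arm holds its last target. There are 200 camera calls.

## Task

Two induction cookers stand side by side, both off; start the one that the lidded steel stockpot stands on. With a fingertip press the raised half of its black rocker switch right over to switch it on, then press its green start button until it gives, and draw back clear. Go gently: press no other control, leave the other cooker off, and do not shift or lift the pots or anything else on the bench.

Things in the scene. Friction and masses are not known exactly. Their poses are not given: they have to be found in the camera images.
- cooker_left: The left induction cooker as the robot sees it (left is +y): fixed steel box 400 deep (own x, to the back) x 310 wide (own y, to the left) x 101 high, black glass top, turned up to 0.1 rad. Origin: centre of its underside. Front control fascia 100 deep, sloping 15 deg up to the back (70 to 97 high); row at own x -154: rocker (y +105), green start (+38), red stop (-28), knob (-105).
- left_zone (a point): Centre of the cooking ring on the glass top of the left cooker (at cooker x = +50, y = 0, z = 101 mm); a pot on this cooker stands within 20 mm of it.
- left_rocker (a joint): Mains rocker of the left cooker, rad: 0 = off (far half sticks up, near half lies parallel to the fascia), 0.40 = fully on (far half lies parallel to the fascia, near half sticks up). It has no spring and stays where it is left; some 3 N on the outer end of the far half tips it, and it comes up against a solid stop at 0.40.
- left_rocker_far (a point): Point on top of the far (raised) half of the left rocker, 14 mm from the pivot; moves with it. Rocker: black, 26 wide, two halves 20 long, white bar on the far half; pivot line in the crease, across the cooker, 6 mm off the fascia. Off, the far edge is 14 mm off the fascia, this point 11; fully on both are 6. The fascia round it is bare, its frame 2 mm high. The pot stands 70 mm or more behind.
- left_start (a joint): Green start button of the left cooker, m: 0 = up, 0.004 = fully down. Sprung: starts to move at about 1 N, fully down at about 3.3 N, comes up by itself; taken as pressed from 0.002.
- left_start_top (a point): Centre of the top of the green start button of the left cooker: round, 26 mm across, its top 10 mm off the fascia (in a 33 mm metal collar 3 mm high); it moves 4 mm square to the sloping fascia.
- left_stop (a joint): Red stop button of the left cooker, m, same build as the start button: 0 = up, 0.004 = fully down. Not to be pressed.
- left_knob_mark (a point): Outer end of the white pointer line on top of the left cooker's black power knob, 18 mm from its axis. Knob: 36 mm across, its top 24 mm off the fascia; turns stiffly, stays where it is left, pointer within 0.4 rad of straight back at the start. Not to be turned.
- cooker_right: The right induction cooker as the robot sees it (left is +y): fixed steel box 400 deep (own x, to the back) x 310 wide (own y, to the left) x 101 high, black glass top, turned up to 0.1 rad. Origin: centre of its underside. Front control fascia 100 deep, sloping 15 deg up to the back (70 to 97 high); row at own x -154: rocker (y +105), green start (+38), red stop (-28), knob (-105).
- right_zone (a point): Centre of the cooking ring on the glass top of the right cooker (at cooker x = +50, y = 0, z = 101 mm); a pot on this cooker stands within 20 mm of it.
- right_rocker (a joint): Mains rocker of the right cooker, rad: 0 = off (far half sticks up, near half lies parallel to the fascia), 0.40 = fully on (far half lies parallel to the fascia, near half sticks up). It has no spring and stays where it is left; some 3 N on the outer end of the far half tips it, and it comes up against a solid stop at 0.40.
- right_rocker_far (a point): Point on top of the far (raised) half of the right rocker, 14 mm from the pivot; moves with it. Rocker: black, 26 wide, two halves 20 long, white bar on the far half; pivot line in the crease, across the cooker, 6 mm off the fascia. Off, the far edge is 14 mm off the fascia, this point 11; fully on both are 6. The fascia round it is bare, its frame 2 mm high. The pot stands 70 mm or more behind.
- right_start (a joint): Green start button of the right cooker, m: 0 = up, 0.004 = fully down. Sprung: starts to move at about 1 N, fully down at about 3.3 N, comes up by itself; taken as pressed from 0.002.
- right_start_top (a point): Centre of the top of the green start button of the right cooker: round, 26 mm across, its top 10 mm off the fascia (in a 33 mm metal collar 3 mm high); it moves 4 mm square to the sloping fascia.
- right_stop (a joint): Red stop button of the right cooker, m, same build as the start button: 0 = up, 0.004 = fully down. Not to be pressed.
- right_knob_mark (a point): Outer end of the white pointer line on top of the right cooker's black power knob, 18 mm from its axis. Knob: 36 mm across, its top 24 mm off the fascia; turns stiffly, stays where it is left, pointer within 0.4 rad of straight back at the start. Not to be turned.
- stockpot: Steel stockpot with two loop handles and a lid, 200 mm across, 133 mm high without the lid, 256 over the handles, on the glass of one of the cookers. Origin: centre of its underside. It marks the cooker to be started.
- lid: The stockpot's domed steel lid, 206 mm across, with a black knob; loose on the pot, its top 173 mm above the pot's underside. Origin: centre of its underside.
- casserole: Open black cast-iron casserole with two loop handles, 216 mm across, 70 mm high, on the glass of the other cooker. Origin: centre of its underside.
- shaker: Steel shaker, 50 mm across, 96 high, standing between the two cookers. Origin: centre of its underside.
- mill: Dark wooden pepper mill, 56 mm across, 160 high, on the bench to the right of the right cooker. Origin: centre of its underside.
- squeeze_bottle: Yellow squeeze bottle with a red nozzle, 62 mm across, 185 high, standing between the two cookers behind the shaker. Origin: centre of its underside.
- prep_bowl: Small steel bowl, 124 mm across, 50 high, to the left of the left cooker. Origin: centre of its underside.
- spatula: Kitchen spatula 280 mm long lying flat on the bench in front of the right cooker, along y. Origin: middle of its length, on its underside.
Mind the look-alikes: they are no part of the job. Leave any purple or yellow look-alike of the prep_bowl alone. What is shaped like the lid but yellow is not meant.

How it is judged (in metres and radians):
On the way, in this order (a step that is already met when the one before it is completed fails the run):
1. the rocker of the cooker under the stockpot is switched on, past 0.32 of its 0.40 rad (((horizontal distance between stockpot and left_zone below 0.08 m and value of joint left_rocker above 0.32 rad and value of joint left_start below 0.001 m) or (horizontal distance between stockpot and right_zone below 0.08 m and value of joint right_rocker above 0.32 rad and value of joint right_start below 0.001 m))), for 0.1 s.
2. with that rocker on, the green start button of the same cooker is pressed at least 2 mm (((horizontal distance between stockpot and left_zone below 0.08 m and value of joint left_rocker above 0.32 rad and value of joint left_start above 0.002 m) or (horizontal distance between stockpot and right_zone below 0.08 m and value of joint right_rocker above 0.32 rad and value of joint right_start above 0.002 m))), for 0.1 s.
At the end, for the whole second after the job is handed in: The stockpot's cooker has its rocker on (past 0.32 of 0.40 rad), the other rocker is off (below 0.08), all buttons are up (within 1 mm), the knob pointers are within 6 mm and the pots, lid and other loose things within 15 mm of where they began, at rest (((horizontal distance between stockpot and left_zone below 0.08 m and value of joint left_rocker above 0.32 rad and value of joint right_rocker below 0.08 rad and value of joint each of left_start, right_start below 0.001 m) or (horizontal distance between stockpot and right_zone below 0.08 m and value of joint right_rocker above 0.32 rad and value of joint left_rocker below 0.08 rad and value of joint each of right_start, left_start below 0.001 m)) and value of joint each of left_stop, right_stop below 0.001 m and distance of each of left_knob_mark, right_knob_mark from where it was at the start of the episode below 0.006 m and distance of each of stockpot, lid, casserole, shaker, mill, squeeze_bottle, prep_bowl, spatula from where it was at the start of the episode below 0.015 m and linear speed of each of stockpot, lid, casserole, shaker, mill, squeeze_bottle, prep_bowl, spatula below 0.02 m/s); the robot touches nothing.
It fails at once if a control of the other cooker is worked: its rocker past 0.08 rad or its start button pressed 1.5 mm ((horizontal distance between stockpot and left_zone below 0.08 m and (value of joint right_rocker above 0.08 rad or value of joint right_start above 0.0015 m)) or (horizontal distance between stockpot and right_zone below 0.08 m and (value of joint left_rocker above 0.08 rad or value of joint left_start above 0.0015 m))).
It fails at once if a stop button is pressed 1.5 mm or a power knob is turned so that its pointer moves 6 mm (0.33 rad) (value of joint any of left_stop, right_stop above 0.0015 m or distance of any of left_knob_mark, right_knob_mark from where it was at the start of the episode above 0.006 m).
It fails at once if the green start button is pressed 2 mm while its rocker is still off ((value of joint left_start above 0.002 m and value of joint left_rocker below 0.2 rad) or (value of joint right_start above 0.002 m and value of joint right_rocker below 0.2 rad)).
It fails at once if the robot presses a cooker or its controls with more than 30 N (contact force between any of the arm, the fingers and cooker_left above 30 N or contact force between any of the arm, the fingers and cooker_right above 30 N).
It fails at once if a pot, the lid or another loose thing is shifted or lifted more than 15 mm (distance of any of stockpot, lid, casserole, shaker, mill, squeeze_bottle, prep_bowl, spatula from where it was at the start of the episode above 0.015 m).
It also fails if it takes over 38 s, if anything falls off the work surface, if the arm or the gripper's body presses on something with over 40 N, if the wrist force passes 120 N, or if a joint passes its speed limit or range.

## Working session

There is one attempt and no reset: what is moved stays moved. The work goes in short steps, Python scripts to look and compute and a shell command to move; the robot and the scene stay as the last step left them, time stands still between calls to the robot, and variables do not carry over. Pictures are saved under pics/ and viewed, at most 10 in all, crops included, and the job is handed in when it is done.

```bash
mkdir -p pics; python3 - <<'E'
from rig import ctrl
import cv2
s=ctrl.sense(); print(s['time_s'],s['eef_pos'],s['ee_rot'],s['force'],s['grip_width'])
for n in("scene","top"):
    c=ctrl.capture(n); cv2.imwrite(f"pics/{n}0.png",c["image"][:,:,::-1]); print(n,c["intrinsics"],c["rvec"],c["tvec"])
E
```

```text
0.0 [196.43427374 486.57707215 230.74115007] [-2.58287790e-04  1.90715993e-01  9.81645040e-01 -5.99484830e-04] [0.73990184 0.39091159 0.18846525] 1.000298882088252
scene [[417.07933541   0.         280.2656353 ]
 [  0.         417.07933541 204.52204042]
 [  0.           0.           1.        ]] [ 2.10162235  0.92324499 -0.46330067] [-348.93350933  -90.30383093 1704.05132494]
top [[385.43439592   0.         273.96236559]
 [  0.         385.43439592 210.31528385]
 [  0.           0.           1.        ]] [ 2.17826014 -2.13007643  0.10905151] [  27.18532321  540.04469931 1331.37244293]
```

View pics/scene0.png

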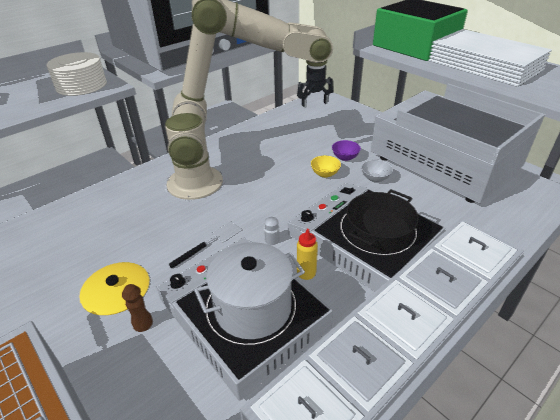

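View pics/top0.png

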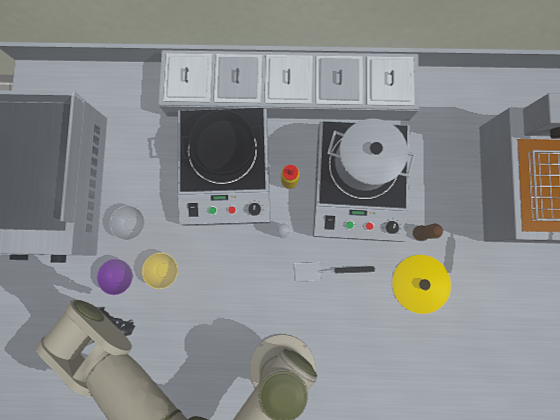

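The stockpot stands on the right cooker; in the top view its rocker is near (330,222), green (349,225), red (369,226) and knob (392,227). Next I measure these.

```bash
cat > h.py <<'E'
import numpy as np, cv2
def ray(c,p,z):
    R=cv2.Rodrigues(c["rvec"])[0]; C=-R.T@c["tvec"].ravel()
    d=R.T@np.linalg.inv(c["intrinsics"])@np.array([p[0],p[1],1.]); return C+d*(z-C[2])/d[2]
def blobs(m,amin=8):
    n,_,st,ce=cv2.connectedComponentsWithStats(m.astype(np.uint8)); return [(ce[i],st[i]) for i in range(1,n) if st[i,4]>=amin]
E
python3 - <<'E'
from h import *; from rig import ctrl
c=ctrl.capture("top"); im=c["image"].astype(int); r,g,b=im[...,0],im[...,1],im[...,2]
roi=np.zeros(r.shape,bool); roi[195:238,170:415]=1
for n,m,z in(("green",(g>r+40)&(g>b+25),92),("red",(r>g+60)&(r>b+60),92),("black",(r<60)&(g<60)&(b<60),90)):
    for ce,st in blobs(m&roi): print(n,ce.round(1),st[2:],ray(c,ce,z).round(1))
cv2.imwrite("pics/crop.png",cv2.resize(c["image"][195:245,305:415,::-1],None,fx=7,fy=7,interpolation=cv2.INTER_CUBIC))
E
```

```text
green [219.7 197.2] [12  3 29] [573.3 223.6  92. ]
green [212.1 210.2] [ 7  7 42] [528.2 247.8  92. ]
green [356.9 212.2] [12  3 30] [ 531.9 -241.1   92. ]
green [349.3 224.9] [ 8  7 43] [ 488.4 -215.5   92. ]
red [231.4 209.7] [ 8  7 41] [531.4 182.3  92. ]
red [369.2 225.9] [ 7  7 42] [ 486.5 -282.1   92. ]
black [225.2 195.9] [ 7  4 13] [578.2 205.6  90. ]
black [324.3 200.6] [15  8 27] [ 569.3 -131.6   90. ]
black [363.2 197.7] [38  5 39] [ 581.9 -262.9   90. ]
black [364. 196.] [11  1 11] [ 587.9 -265.6   90. ]
black [192.8 207.4] [ 9 13 44] [536.5 314.1  90. ]
black [254.4 206.8] [11 11 34] [543.  104.7  90. ]
black [345. 203.] [13  1 13] [ 562.6 -201.4   90. ]
black [360.5 204. ] [14  1 14] [ 560.3 -253.7   90. ]
black [399.3 205.8] [12  3 14] [ 557.  -384.1   90. ]
black [352.  210.8] [ 7  4 11] [ 536.5 -225.    90. ]
black [330.3 219.3] [10 13 34] [ 506.1 -152.1   90. ]
black [390.9 225.6] [12 12 44] [ 489.3 -355.1   90. ]
```

View pics/crop.png

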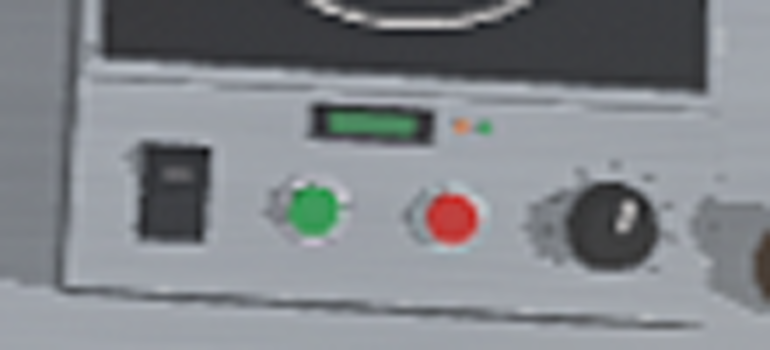

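The crop shows the rocker at about (175,193), green (313,210), red (451,218), knob (612,226), and the front fascia edge running (65,288)–(700,325). I fit the cooker's yaw from these.

```bash
python3 - <<'E'
from h import *; from rig import ctrl
c=ctrl.capture("top"); f=lambda u,v:((u+.5)/7-.5+305,(v+.5)/7-.5+195)
P={}
for n,p,z in(("rock",f(175,193),90),("g",(349.3,224.9),92),("r",(369.2,225.9),92),("k",f(612,226),105.5),("e1",f(65,288),70),("e2",f(700,325),70)):
    P[n]=ray(c,p,z); print(n,P[n].round(1))
a=lambda p,q:np.arctan2(-(p-q)[0],(p-q)[1]).round(4)
print(a(P["g"],P["r"]),a(P["rock"],P["k"]),a(P["e1"],P["e2"]))
# second view check: scene red button right cooker
c=ctrl.capture("scene"); im=c["image"].astype(int); r,g,b=im[...,0],im[...,1],im[...,2]
roi=np.zeros(r.shape,bool); roi[255:285,160:225]=1
for ce,st in blobs((r>g+60)&(r>b+60)&roi,5): print("scene red",ce.round(1),st[2:],ray(c,ce,92).round(1))
s=ctrl.sense();print(s['time_s'])
E
```

```text
rock [ 496.5 -149.7   90. ]
g [ 488.5 -215.6   92. ]
r [ 486.6 -282.1   92. ]
k [ 484.  -354.2  105.5]
e1 [450.7 -99.2  70. ]
e2 [ 439.7 -406.3   70. ]
-0.0284 -0.0611 -0.0358
scene red [200.4 268.4] [ 8  8 48] [ 490.5 -283.7   92. ]
0.25
```

```bash
cat >> h.py <<'E'
from scipy.spatial.transform import Rotation as Ro
YAW=-0.035; G=np.array([492.4,-216,82.3])
Rc=Ro.from_euler('z',YAW).as_matrix(); t=Rc@[.9659,0,.2588]; n=Rc@[-.2588,0,.9659]; yc=Rc@[0,1,0]
Rt=np.c_[-t,yc,-n]
B=G+67*yc
rk=lambda s,h:B+s*t+h*n
st=lambda h:G+h*n
def delta(s,target):
    q=np.array(s['ee_rot']); R=Ro.from_quat(q[[1,2,3,0]]).as_matrix()
    rv=Ro.from_matrix(R.T@Rt).as_rotvec(degrees=True)/6
    d=Rt.T@(target-np.array(s['eef_pos']))
    print('t',s['time_s'],'pos',np.round(s['eef_pos'],1),'F',np.round(s['force'],1),'grip',round(s['grip_width'],2)); print('turn',rv.round(2),'shift(target axes)',d.round(1))
E
python3 -c "
from h import *; from rig import ctrl
print(rk(14,6)); delta(ctrl.sense(),rk(14,146))"
```

```text
[ 506.7069905  -149.45989078   91.7186    ]
t 0.25 pos [196.5 486.7 231.1] F [ 0.5 -0.   0. ] grip 1.0
turn [-0.44 -2.48 -3.31] shift(target axes) [-284.8 -624.9   80.6]
```

```bash
python3 -m inch '0 0 0 -0.11 -0.62 -0.83;0 0 0 -0.11 -0.62 -0.83;0 0 0 -0.11 -0.62 -0.83;0 0 0 -0.11 -0.62 -0.83;-14 -31 4 0 0 0;-14 -31 4 0 0 0;-14 -31 4 0 0 0;-14 -31 4 0 0 0;-14 -31 4 0 0 0;-14 -31 4 0 0 0' 0 20
python3 -m inch '-14 -31 4 0 0 0;-14 -31 4 0 0 0;-14 -31 4 0 0 0;-14 -31 4 0 0 0;-14 -31 4 0 0 0;-14 -31 4 0 0 0;-14 -31 4 0 0 0;-14 -31 4 0 0 0;-14 -31 4 0 0 0;-14 -31 4 0 0 0'
python3 -c "
from h import *; from rig import ctrl
delta(ctrl.sense(),rk(14,56))"
```

```text
time_s: 1.08
eef_pos: [277.6, 296.5, 229.8]
ee_rot: [0.131, 0.017, 0.991, -0.002]
force: [0.5, -0.0, 0.5]
grip_width: 0.0
grip_force: 0.0
time_s: 1.92
eef_pos: [412.7, -18.7, 227.7]
ee_rot: [0.131, 0.017, 0.991, -0.002]
force: [1.1, 1.3, 0.6]
grip_width: -0.001
grip_force: 0.0
t 1.9167 pos [412.7 -18.7 227.7] F [1.1 1.3 0.6] grip -0.0
turn [0.   0.01 0.  ] shift(target axes) [ -59.9 -127.4  106.8]
```

```bash
python3 -m inch '-13 -28 0 0 0 0;-13 -28 0 0 0 0;-13 -28 0 0 0 0;-13 -28 0 0 0 0;-6 -14 17 0 0 0;0 0 30 0 0 0;0 0 30 0 0 0;0 0 20 0 0 0;0 0 10 0 0 0;0 0 0 0 0 0'
python3 - <<'E'
from h import *; from rig import ctrl
delta(ctrl.sense(),rk(14,20))
for w in("wrist","scene"):
    c=ctrl.capture(w); cv2.imwrite(f"pics/{w}1.png",c["image"][:,:,::-1])
E
```

```text
time_s: 2.75
eef_pos: [491.4, -145.1, 137.4]
ee_rot: [0.129, 0.017, 0.991, -0.001]
force: [-0.0, 0.3, 0.1]
grip_width: 0.001
grip_force: 0.0
t 2.75 pos [ 491.4 -145.1  137.4] F [-0.   0.3  0.1] grip 0.0
turn [ 0.02 -0.02  0.  ] shift(target axes) [-3.1 -3.8 34.1]
```

View pics/wrist1.png

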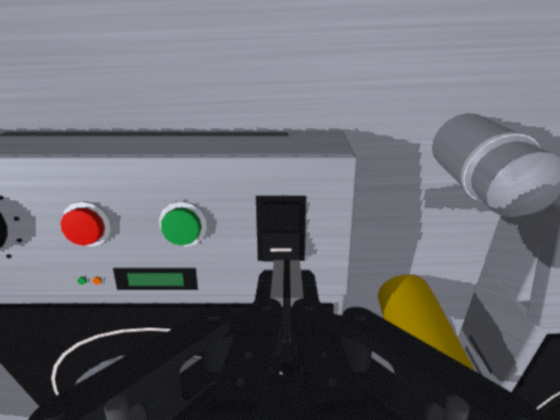

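The wrist view shows the rocker at columns 257–306, rows 195–262 (white bar at (281,250)), green at (181,226), red at (83,226), with the fingertip just behind the rocker. I cast these onto planes parallel to the fascia.

```bash
python3 - <<'E'
from h import *; from rig import ctrl
c=ctrl.capture("wrist"); im=c["image"].astype(int); r,g,b=im[...,0],im[...,1],im[...,2]
R=cv2.Rodrigues(c["rvec"])[0]; C=-R.T@c["tvec"].ravel()
def cast(p,h):
    d=R.T@np.linalg.inv(c["intrinsics"])@np.array([p[0],p[1],1.]); P=C+d*(n@(G+h*n-C))/(n@d)
    return P.round(1),np.round([(P-G)@t,(P-G)@yc],1)
roi=np.zeros(r.shape,bool); roi[195:260,50:215]=1
for nm,m in(("g",(g>r+40)&(g>b+25)),("r",(r>g+60)&(r>b+60))):
    for ce,st in blobs(m&roi,200): print(nm,ce.round(1),st,cast(ce,10))
print("front edge mid",cast((281,195),6),"sides",cast((257,215),6),cast((306,215),6),"bar",cast((281,250),11),"crease",cast((281,232),6))
print("row at col 281, 60px: tip", [(v,int(im[v,281].sum()/3)) for v in range(192,268,4)])
E
```

```text
g [182.1 222.8] [ 163  205   39   37 1128] (array([ 488. , -215.2,   91.5]), array([-1.9,  0.7]))
r [ 84.6 222.7] [  63  205   44   37 1226] (array([ 485.7, -279.8,   91.5]), array([ -1.9, -64. ]))
front edge mid (array([ 473.9, -148.9,   82.9]), array([-20. ,  66.4])) sides (array([ 486.7, -165.6,   86.5]), array([-6.1, 50.2])) (array([ 487.8, -132.6,   86.5]), array([-6.1, 83.2])) bar (array([ 508.6, -150.2,   97.4]), array([17.4, 66.4])) crease (array([ 499.1, -149.9,   89.7]), array([ 6.2, 66.3]))
row at col 281, 60px: tip [(192, 104), (196, 26), (200, 18), (204, 22), (208, 25), (212, 25), (216, 26), (220, 25), (224, 25), (228, 20), (232, 27), (236, 30), (240, 29), (244, 111), (248, 76), (252, 30), (256, 38), (260, 114), (264, 82)]
```

```bash
python3 -m inch '-3 -3.5 5 0 0 0;0 0 8 0 0 0;0 0 8 0 0 0;0 0 6 0 0 0;0 0 4 0 0 0;0 0 3 0 0 0;0 0 0 0 0 0;0 0 0 0 0 0;0 0 0 0 0 0;0 0 0 0 0 0'
python3 -c "
from h import *; from rig import ctrl
delta(ctrl.sense(),rk(14,6))"
```

```text
time_s: 3.73
eef_pos: [503.6, -149.6, 107.4]
ee_rot: [0.131, 0.017, 0.991, -0.002]
force: [-0.2, 0.7, -0.2]
grip_width: -0.001
grip_force: 0.0
t 3.7333 pos [ 503.6 -149.6  107.4] F [-0.2  0.7 -0.2] grip -0.0
turn [0.   0.01 0.01] shift(target axes) [ 1.1  0.2 16. ]
```

```bash
python3 -m inch '1 0 1.5 0 0 0;0 0 1.5 0 0 0;0 0 1.5 0 0 0;0 0 1.5 0 0 0;0 0 1.5 0 0 0;0 0 1 0 0 0;0 0 1 0 0 0;0 0 1 0 0 0;0 0 1 0 0 0;0 0 0 0 0 0'
python3 -c "
from h import *; from rig import ctrl
delta(ctrl.sense(),rk(14,6))"
```

```text
time_s: 4.57
eef_pos: [505.8, -149.7, 95.9]
ee_rot: [0.131, 0.017, 0.991, -0.002]
force: [0.6, 0.4, 1.5]
grip_width: -0.001
grip_force: 0.9
t 4.5667 pos [ 505.8 -149.7   95.9] F [0.6 0.4 1.5] grip -0.0
turn [0.   0.01 0.01] shift(target axes) [0.2 0.2 4.3]
```

```bash
python3 -m inch '0 0 0.5 0 0 0;0 0 0.5 0 0 0;0 0 0.5 0 0 0;0 0 0.5 0 0 0;0 0 0.5 0 0 0;0 0 0.5 0 0 0;0 0 0.3 0 0 0;0 0 0.3 0 0 0;0 0 0 0 0 0;0 0 0 0 0 0'
python3 -c "
from h import *; from rig import ctrl
delta(ctrl.sense(),rk(14,6))"
```

```text
time_s: 5.4
eef_pos: [506.4, -149.7, 92.2]
ee_rot: [0.131, 0.017, 0.991, -0.002]
force: [1.5, -0.4, 3.7]
grip_width: 0.0
grip_force: 1.3
t 5.4 pos [ 506.4 -149.7   92.2] F [ 1.5 -0.4  3.7] grip 0.0
turn [0.   0.01 0.01] shift(target axes) [-0.1  0.2  0.6]
```

Still only tipping force; keep on gently until the stop is felt.

```bash
python3 -m inch '0 0 0.3 0 0 0;0 0 0.3 0 0 0;0 0 0.3 0 0 0;0 0 0.3 0 0 0;0 0 0 0 0 0;0 0 0 0 0 0;0 0 0 0 0 0;0 0 0 0 0 0;0 0 0 0 0 0;0 0 0 0 0 0'
```

```text
time_s: 6.23
eef_pos: [506.8, -149.7, 91.2]
ee_rot: [0.131, 0.017, 0.991, -0.002]
force: [0.7, -1.3, 4.9]
grip_width: 0.006
grip_force: 2.0
```

```bash
python3 -m inch '0 0 0.3 0 0 0;0 0 0.3 0 0 0;0 0 0.2 0 0 0;0 0 0 0 0 0;0 0 0 0 0 0;0 0 0 0 0 0;0 0 0 0 0 0;0 0 0 0 0 0;0 0 0 0 0 0;0 0 0 0 0 0'
```

```text
time_s: 7.07
eef_pos: [506.9, -149.7, 91.0]
ee_rot: [0.131, 0.017, 0.991, -0.002]
force: [-5.7, 0.0, 14.0]
grip_width: -0.001
grip_force: 7.5
```

The solid stop is reached (15 N square to the fascia). I back off and check with the wrist camera.

```bash
python3 -m inch '0 0 -3 0 0 0;0 0 -8 0 0 0;0 0 -15 0 0 0;0 0 -15 0 0 0;0 0 -5 0 0 0;0 -15 0 0 0 0;0 -20 0 0 0 0;0 -20 0 0 0 0;0 -10 0 0 0 0;0 0 0 0 0 0'
python3 - <<'E'
from h import *; from rig import ctrl
delta(ctrl.sense(),st(10))
c=ctrl.capture("wrist"); im=c["image"]; cv2.imwrite("pics/wrist2.png",im[:,:,::-1])
im=im.astype(int); r,g,b=im[...,0],im[...,1],im[...,2]
R=cv2.Rodrigues(c["rvec"])[0]; C=-R.T@c["tvec"].ravel()
m=(g>r+40)&(g>b+25); m[260:]=0
for ce,s_ in blobs(m,200):
    d=R.T@np.linalg.inv(c["intrinsics"])@np.array([ce[0],ce[1],1.]); P=C+d*(n@(G+9.3*n-C))/(n@d); print(ce,s_,P.round(1),(P-G)@t,(P-G)@yc)
E
```

```text
time_s: 7.9
eef_pos: [492.5, -215.5, 134.3]
ee_rot: [0.131, 0.018, 0.991, -0.002]
force: [-0.4, 1.2, -0.8]
grip_width: 0.002
grip_force: 0.0
t 7.9 pos [ 492.5 -215.5  134.3] F [-0.4  1.2 -0.8] grip 0.0
turn [ 0.    0.   -0.01] shift(target axes) [13.6 -0.5 40.2]
[285.39930856 224.53327571] [ 266  206   39   38 1157] [ 488.4 -216.2   90.9] -1.609925412584201 -0.31745625258843424
```

View pics/wrist2.png

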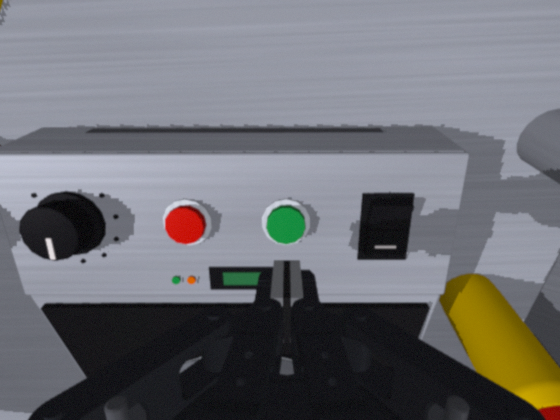

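The near half of the rocker now sticks up at (386,210), so it is on; the green button is at (285,225), straight in front of the tip. Now I press the button.

```bash
python3 -m inch '7 -0.5 4 0 0 0;7.5 0 8 0 0 0;0 0 10 0 0 0;0 0 8 0 0 0;0 0 4 0 0 0;0 0 2 0 0 0;0 0 0 0 0 0;0 0 0 0 0 0;0 0 0 0 0 0;0 0 0 0 0 0'
python3 -c "
from h import *; from rig import ctrl
delta(ctrl.sense(),st(9.3))"
```

```text
time_s: 8.78
eef_pos: [488.3, -214.6, 96.6]
ee_rot: [0.131, 0.017, 0.991, -0.002]
force: [-0.3, -0.4, -0.3]
grip_width: -0.002
grip_force: 0.0
t 8.7833 pos [ 488.3 -214.6   96.6] F [-0.3 -0.4 -0.3] grip -0.0
turn [0.   0.01 0.01] shift(target axes) [-0.3 -1.3  5.6]
```

```bash
python3 -m inch '0 0 1 0 0 0;0 0 1 0 0 0;0 0 1 0 0 0;0 0 1 0 0 0;0 0 1 0 0 0;0 0 0.5 0 0 0;0 0 0.5 0 0 0;0 0 0 0 0 0;0 0 0 0 0 0;0 0 0 0 0 0'
python3 -c "
from h import *; from rig import ctrl
delta(ctrl.sense(),st(5.3))"
```

```text
time_s: 9.62
eef_pos: [489.7, -214.6, 90.5]
ee_rot: [0.131, 0.017, 0.991, -0.002]
force: [-1.2, -0.1, 1.4]
grip_width: -0.001
grip_force: 0.6
t 9.6167 pos [ 489.7 -214.6   90.5] F [-1.2 -0.1  1.4] grip -0.0
turn [0.   0.01 0.01] shift(target axes) [-0.5 -1.3  3.3]
```

Contact has begun; press on about 3 mm.

```bash
python3 -m inch '0 0 0.5 0 0 0;0 0 0.5 0 0 0;0 0 0.5 0 0 0;0 0 0.5 0 0 0;0 0 0.5 0 0 0;0 0 0.5 0 0 0;0 0 0 0 0 0;0 0 0 0 0 0;0 0 0 0 0 0;0 0 0 0 0 0'
```

```text
time_s: 10.45
eef_pos: [490.5, -214.6, 87.6]
ee_rot: [0.131, 0.017, 0.991, -0.002]
force: [-2.5, 0.3, 2.7]
grip_width: -0.001
grip_force: 1.5
```

```bash
python3 -m inch '0 0 0.3 0 0 0;0 0 0.3 0 0 0;0 0 0.3 0 0 0;0 0 0 0 0 0;0 0 0 0 0 0;0 0 0 0 0 0;0 0 0 0 0 0;0 0 0 0 0 0;0 0 0 0 0 0;0 0 0 0 0 0'
```

```text
time_s: 11.28
eef_pos: [490.6, -214.6, 87.2]
ee_rot: [0.131, 0.017, 0.991, -0.002]
force: [-7.1, 1.3, 10.3]
grip_width: 0.001
grip_force: 5.9
```

The button is bottomed (12 N). Now I draw back clear and check.

```bash
python3 -m inch '0 0 -3 0 0 0;0 0 -8 0 0 0;0 0 -15 0 0 0;0 0 -20 0 0 0;0 0 -20 0 0 0;0 0 -20 0 0 0;0 0 -20 0 0 0;0 0 -10 0 0 0;0 0 0 0 0 0;0 0 0 0 0 0'
python3 -m inch '0 0 0 0 0 0;0 0 0 0 0 0;0 0 0 0 0 0;0 0 0 0 0 0;0 0 0 0 0 0;0 0 0 0 0 0;0 0 0 0 0 0;0 0 0 0 0 0;0 0 0 0 0 0;0 0 0 0 0 0'
python3 -c "
from rig import ctrl; import cv2
cv2.imwrite('pics/wrist3.png',ctrl.capture('wrist')['image'][:,:,::-1])"
```

```text
time_s: 12.12
eef_pos: [460.6, -213.6, 198.4]
ee_rot: [0.131, 0.017, 0.991, -0.002]
force: [0.3, 1.2, -0.4]
grip_width: -0.0
grip_force: 0.0
time_s: 12.95
eef_pos: [460.6, -213.6, 198.7]
ee_rot: [0.131, 0.017, 0.991, -0.002]
force: [-0.1, 0.0, 0.1]
grip_width: 0.001
grip_force: 0.0
```

View pics/wrist3.png

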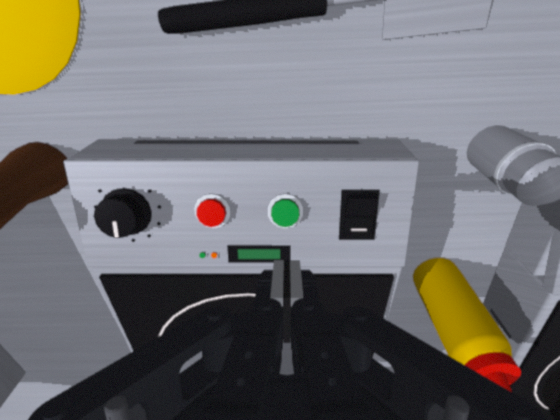

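The rocker at (359,215) stays on, the green button at (285,211) is up again, nothing has been shifted, and the tool is clear.

```bash
python3 -c "
from rig import ctrl; print(ctrl.finish_job())"
```

```text
the job is handed in; nothing more can be done
None
```

I switched on the right cooker, the one under the stockpot, pressed its start button fully down (12 N), drew the arm back clear and handed the job in; the judge's verdict was not shown.

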